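Hand a sample box through the cold-bay flaps

TASK

Draw the red-knobbed bolt fully back to clear the lane, then push the orange-lidded sample box along the deck and right through the blue spring flaps into the cold bay, far enough for both flaps to swing fully shut behind it. Then slide the bolt fully home again. Keep the box flat on the deck all the way, and leave the other things on the table where they are.

Things in the scene. Friction and masses are not known exactly. Their poses are not given: they have to be found in the camera images.
- dock: Fixed intake dock, open above: smooth steel deck 620 x 220 mm (top 6 mm above the table, dock x -340 to 280 mm, y +-110), lane, two spring flaps, cream bay. Origin at table level in the middle of the gate (flap plane). x axis: the way the box is pushed (roughly world -y, the robot's right); y: roughly away from the robot; z up. Sizes below are in this frame.
- mouth (a point): Where the flared mouth meets the straight lane, mid-lane on the deck (dock x -60 mm). The mouth walls, 10 mm thick, flare from here back to x -136, where they are about 190 mm apart. From here to the gate (x 0) the lane is 112 mm wide between 12 mm walls. All these walls reach 56 mm above the table.
- bay (a point): Middle of the cold bay's pink floor (dock x 140 mm, y 0), level with the deck. Inside the bay is 152 mm wide, from the gate to its end wall at x 270. Its cream walls are 28 mm thick and reach 67 mm above the table. The box belongs in here.
- bolt_guide (a point): Top centre of the fixed grey block on which the bolt slides, outside the far lane wall: 50 mm (dock x -55 to -5) by 120 mm (dock y 75 to 195), top 22 mm above the table.
- sample_box: Sample box with ORANGE lid and white body, the one to push: 130 mm long (its x axis) x 96 mm wide x 52 mm high, 0.25 to 0.5 kg, smooth plastic, too wide to grip. Origin at the centre of its underside. Starts on the deck in front of the flared mouth, its x axis roughly along the dock's x axis, slightly turned and off-centre.
- bolt (a joint): Travel of the bolt in m along the dock's +y axis: 0 = fully home (its steel nose reaches 45 mm into the lane from the far wall and blocks the box), 0.055 = fully drawn back against its stop (nose clear of the lane). Stays where left; slides with about 2 N. May start up to 10 mm from home.
- bolt_knob (a point): Top centre of the bolt's red upright knob: 20 mm diameter, free-standing from 35 to 110 mm above the table, on the far side of the lane. In the dock frame at x -30 mm, y 100 mm + bolt travel. Push or grip it along the dock's y axis.
- flap_near (a joint): Angle in rad of the blue flap leaf hinged on the lane wall nearer the robot (upright hinge at dock x 3, y -66 mm): 0 = shut across the lane, up to 1.75 as it swings into the bay (+x), the only way it opens. Sprung shut: about 0.5 N at its edge to start it, 2 N wide open.
- flap_far (a joint): The same for the other leaf, hinged at dock x 3, y +66 mm. Each leaf is 64 mm wide, 4 mm thick, from 9 to 55 mm above the table; shut, the two meet in mid-lane. They can only shut when nothing is left in the first 68 mm of the bay, so the trailing face of the box must be farther in than that.
- spare_box: a second box of the same size with a BLUE lid, a bystander: 130 x 96 x 52 mm, loose on the table. Origin at the centre of its underside.
- canister: aluminium can, 68 mm across, 110 mm tall, loose bystander standing beside the dock. Origin at the centre of its underside.
- reagent: jar with blue cap, 60 mm across, 110 mm tall, loose bystander standing beside the dock. Origin at the centre of its underside.
- spray: amber bottle, 56 mm across, 130 mm tall, loose bystander at the deck's open end. Origin at the centre of its underside.
- tube_rack: green rack with tube caps, 100 x 60 x 55 mm, loose bystander. Origin at the centre of its underside.
- flask: cream vacuum flask with dark blue cap, 100 mm across, 205 mm tall, loose bystander. Origin at the centre of its underside.
- brush: frost brush lying on the table, loose bystander.

How it is judged:
By the outcome, as a careful person would: the job done as asked, in the order asked, and still so for the second after the job is handed in, with the robot touching nothing.
It also fails if it takes over 72 s, if anything falls off the work surface, if the arm or the gripper's body presses on something with over 40 N, if the wrist force passes 120 N, or if a joint passes its speed limit or range.

ROBOT

A 6-joint arm with a two-finger parallel gripper is mounted at the origin on the work surface. World frame = base frame: x ahead of the robot, y to its left, z up, the work surface at z = 0. Lengths are in m, angles in rad, forces in N, time in s.
With the tool pointing down it reaches from about 0.25 to 0.725 m from the base axis. Payload 9.7 kg.
Tool frame: the origin (TCP) lies at the very end of the fingers, on their centre line; the grasp point (between the pads) lies bot.hold_point_z behind it (bot.hold_point_z is the distance from the TCP to the grasp point, in m); z points along the fingers, y is the line along which they close (so a half turn about z gives the same grasp; the last joint's range is limited). The gripper opens to 85 mm and grips with 20 to 120 N. Pads are 22 mm wide; open, the fingers measure 114 mm over their backs; the gripper's body (76 mm by 85 mm) begins 54 mm behind the grasp point. The pads swing forward as they close: fully open they stand 13 mm farther back than shut.
Start: joints at [-1.275, 0.087, 0.176, 1.66, 0, 1.571], TCP at [0.16, -0.526, 0.231] pointing down, gripper open.
Joint ranges: [-3.13, 3.13], [-0.85, 1.81], [-1.15, 1.24], [-2.2, 2.28], [-1.44, 1.52], [-3.14, 3.14]. Speed limits (rad/s): [2.22, 2.22, 2.57, 3.14, 3.14, 3.14].

INTERFACE

Orientations are given as a 3x3 rotation matrix whose columns are the frame's x, y, z axes.
In Python, from rig import state, viewer, workorder, bot gives the robot as it stands. The module is installed in compiled form; this text tells all that it offers.
- The arm moves only by the tool apply_moves, never from a script. Its argument "rows" is a list that holds one entry, the list of rows, each a list of 7 numbers: the opening, from 0 (shut) to 1 (fully open), then the shift along the tool's x, y, z in mm, then the turn, a rotation vector about the tool's x, y, z in degrees. In form: [[[gripper, dx, dy, dz, ax, ay, az], ...]]. A call has 1 to 20 rows; each row is the pose to reach, as a shift and turn from the pose commanded when the call began, along the tool's axes at that moment; what a row does not reach only later rows make up. A row lasts 1/12 s, in which the tool goes at most 41.7 mm and 7.16 degrees, less where a joint would pass 70% of its speed; a pose out of reach is approached as far as the arm can. A call with a gripper value outside its range is refused whole. The fingers move at their own pace and stop on an object; "force" is the grip in N (left out, the last holds). Time passes only in rows, so rows that repeat a pose let the fingers close. It gives the time, the measured TCP pose, the force, the opening and the grip force at its end, in the units of the state.
- state(): the state, without advancing time (a new reading comes with each control period).
- viewer.grab_frame(name): name is "scene" or "side" or "wrist"; returns a dict with "image" (480x640x3 uint8, red, green, blue), "intrinsics" (3x3 intrinsics, pixels), "distortion" ([k1, k2, p1, p2, k3] as OpenCV has them; the pictures are not rectified), "extrinsics" (4x4, takes a point from world to camera coordinates); the wrist camera has in their place "T_tool_cam" (4x4, takes a point from camera to tool coordinates, whose origin is the TCP and whose axes are the flange's). Camera axes: x right, y down, z forward; pixel columns grow to the right and rows downward; lengths in m; the calibration is good to about 2 mm. A picture is of the moment at which its call begins: read the wrist's pose just before it. There is no depth.
- workorder.finish_job(): hands the job in; it is judged then, once.
The state is a dict: "time": time; "joint_positions": joint angles; "qd": joint speeds; "effort": joint torques, N m; "position": TCP position; "eef_rot": TCP orientation; "contact_force": force on the tool from outside, world axes, zero at the start; "torque": the same for the moment, N m; "grip_width": opening from 0.0 (shut) to 1.0 (fully open); "finger_force": force on a finger pad.
Only numpy, scipy, OpenCV 4.12 (cv2) and the standard library are available. Lean on these libraries where they do the work, as an engineer would, in place of code of your own. Each camera call takes 0.05 s, during which the arm holds its last target. There are 200 camera calls.

## Working session

There is one attempt and no reset: what is moved stays moved. The work goes in short steps, Python scripts to look and compute and a tool call to move; the robot and the scene stay as the last step left them, time stands still between calls to the robot, and variables do not carry over. Pictures are saved under pics/ and viewed, at most 10 in all, crops included, and the job is handed in when it is done.

Besides the shell and the picture viewer there is one more tool, called after "Call:" as name(argument=value, ...), one argument or row to a line, values as JSON. apply_moves: Moves the arm, as the interface text tells. Its arguments: {"type":"object","properties":{"rows":{"type":"array","items":{"type":"array","items":{"type":"array","items":{"type":"number"}}}},"force":{"type":"number"}},"required":["rows"]}

```bash
mkdir -p pics; python3 - <<'E'
from rig import state,viewer,bot
import cv2,numpy as np
s=state();print(s['time'],s['position'],s['eef_rot'],bot.hold_point_z)
a=[]
for n in("scene","side"):
    f=viewer.grab_frame(n);cv2.imwrite(f'pics/{n}0.png',f['image'][:,:,::-1]);print(n,f['intrinsics'],f['distortion'],f['extrinsics'])
    np.savez(f'{n}0.npz',**f)
f=viewer.grab_frame("wrist");print(f['T_tool_cam'],f['intrinsics'])
E
```

```text
0.0 [ 0.16023792 -0.52590958  0.23056703] [[ 9.56577271e-01  2.91478561e-01 -4.15837920e-04]
 [ 2.91478856e-01 -9.56576426e-01  1.27191537e-03]
 [-2.70446912e-05 -1.33789329e-03 -9.99999105e-01]] 0.0187
scene [[454.51048175   0.         318.5502407 ]
 [  0.         454.51048175 234.4532331 ]
 [  0.           0.           1.        ]] [0.04074224 0.         0.         0.         0.        ] [[ 7.36601043e-01  6.76326442e-01 -1.20282659e-03 -4.04448544e-01]
 [ 4.49428159e-01 -4.90808915e-01 -7.46405345e-01 -1.75916962e-01]
 [-5.05404030e-01  5.49262372e-01 -6.65490506e-01  1.66690318e+00]
 [ 0.00000000e+00  0.00000000e+00  0.00000000e+00  1.00000000e+00]]
side [[498.89854742   0.         314.58858334]
 [  0.         498.89854742 241.01346929]
 [  0.           0.           1.        ]] [-0.00465852  0.          0.          0.          0.        ] [[-0.91297584 -0.40780052 -0.01318505  0.5167218 ]
 [-0.22380634  0.52754986 -0.81951319  0.1781026 ]
 [ 0.34115368 -0.74524485 -0.57290862  1.24959085]
 [ 0.          0.          0.          1.        ]]
[[ 2.35962607e-04 -9.59979374e-01 -2.80070610e-01  7.18337233e-02]
 [ 9.99999131e-01 -1.36806941e-04  1.31143444e-03  7.02059704e-04]
 [-1.29726561e-03 -2.80070676e-01  9.59978507e-01 -1.41619696e-01]
 [ 0.00000000e+00  0.00000000e+00  0.00000000e+00  1.00000000e+00]] [[338.24868057   0.         318.35675729]
 [  0.         338.24868057 250.0715999 ]
 [  0.           0.           1.        ]]
```

View pics/scene0.png

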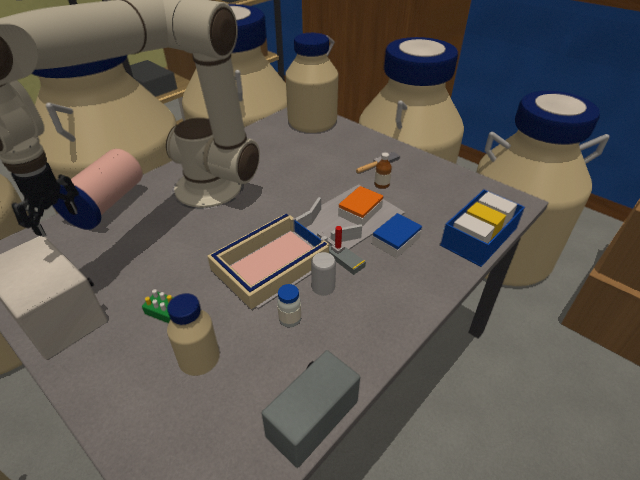

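View pics/side0.png

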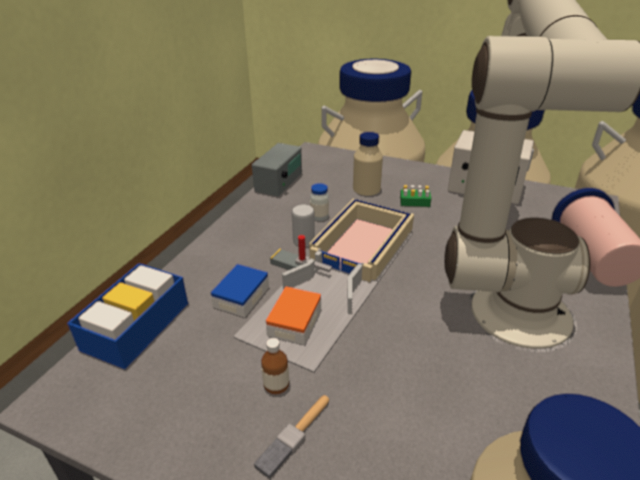

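```bash
cat > h.py <<'E'
import numpy as np,cv2
def load(n): return dict(np.load(n+'.npz'))
def ray(f,uv):
    p=cv2.undistortPoints(np.array(uv,float).reshape(-1,1,2),f['intrinsics'],f['distortion']).reshape(-1,2)
    E=f['extrinsics'];R=E[:3,:3]
    return -R.T@E[:3,3],np.c_[p,np.ones(len(p))]@R
def plane(f,uv,z):
    o,d=ray(f,uv);return o+d*((z-o[2])/d[:,2])[:,None]
def mask(im,lo,hi):
    return cv2.inRange(cv2.cvtColor(im,cv2.COLOR_RGB2HSV),lo,hi)
E
python3 - <<'E'
from h import *
for n,(x,y,w,h) in {'side0':(225,190,200,190),'scene0':(195,170,240,140)}.items():
    f=load(n);c=cv2.resize(f['image'][y:y+h,x:x+w],None,fx=3,fy=3,interpolation=2)
    cv2.imwrite(f'pics/{n}c.png',c[:,:,::-1])
    m=mask(f['image'],(4,180,120),(14,255,255))
    cs=max(cv2.findContours(m,0,1)[0],key=cv2.contourArea)
    b=cv2.approxPolyDP(cs,4,True)[:,0];print(n,'orange',b.tolist(),np.round(plane(f,b,.058)[:,:2],3).tolist())
    m=mask(f['image'],(0,180,80),(3,255,255))|mask(f['image'],(174,180,80),(180,255,255))
    cs=max(cv2.findContours(m,0,1)[0],key=cv2.contourArea);print('red',cv2.boundingRect(cs))
    x,y,w,h=cv2.boundingRect(cs);print(plane(f,[[x+w/2,y+2]],.11))
E
```

```text
side0 orange [[286, 287], [267, 322], [303, 331], [319, 295]] [[0.552, 0.205], [0.536, 0.334], [0.448, 0.327], [0.464, 0.201]]
red (299, 236, 6, 24)
[[0.5738857  0.06143472 0.11      ]]
scene0 orange [[360, 186], [339, 204], [363, 214], [382, 195]] [[0.457, 0.312], [0.469, 0.187], [0.559, 0.199], [0.544, 0.322]]
red (335, 226, 7, 22)
[[0.58437058 0.04770857 0.11      ]]
```

View pics/side0c.png

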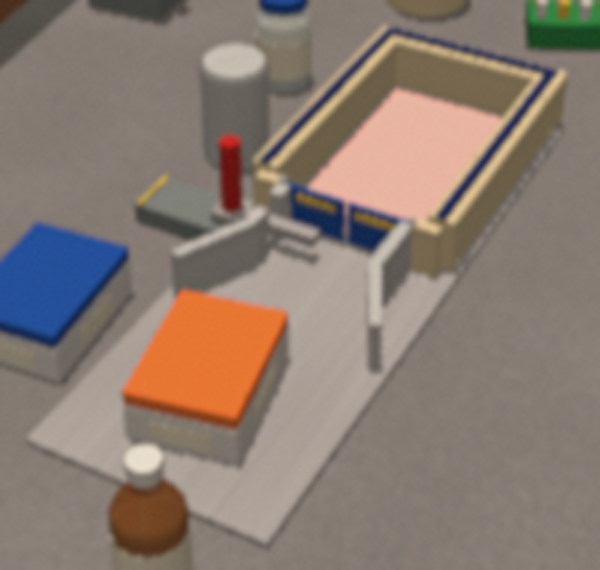

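View pics/scene0c.png

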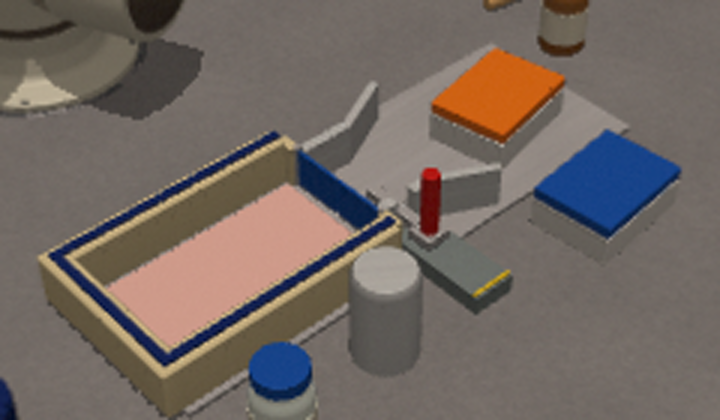

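```bash
cat >> h.py <<'E'
def rigid2(A,B):
    A=np.array(A);B=np.array(B);a=A-A.mean(0);b=B-B.mean(0)
    t=np.arctan2((a[:,0]*b[:,1]-a[:,1]*b[:,0]).sum(),(a*b).sum());R=np.array([[np.cos(t),-np.sin(t)],[np.sin(t),np.cos(t)]])
    o=B.mean(0)-R@A.mean(0);return t,R,o,np.round(B-(A@R.T+o),4)
E
python3 - <<'E'
from h import *
s=load('side0');c=load('scene0')
W=np.vstack([plane(s,[[234.3,336],[314.3,371.7]],.006),plane(s,[[354.3,199.3],[413.3,214.5]],.067),plane(c,[[208.5,256.5],[249.5,292]],.067)])[:,:2]
D=[[-.34,.11],[-.34,-.11],[.298,.104],[.298,-.104],[.298,-.104],[.298,.104]]
t,R,o,r=rigid2(D,W);print(np.degrees(t),R,o,r)
# knob top triangulation
P=[]
o1,d1=ray(s,[[302,238]]);o2,d2=ray(c,[[338.5,228]])
x=np.linalg.lstsq(np.c_[d1[0],-d2[0]],o2-o1,rcond=None)[0];p=(o1+x[0]*d1[0]+o2+x[1]*d2[0])/2
print('knob',p,R.T@(p[:2]-o))
for nm,pts in {'s':[[.552,.205],[.536,.334],[.448,.327],[.464,.201]],'c':[[.559,.199],[.544,.322],[.457,.312],[.469,.187]]}.items():
    q=(np.array(pts)-o)@R;print(nm,q.round(3).tolist(),q.mean(0),np.degrees(np.arctan2(*(q[0]-q[1]+q[3]-q[2])[::-1])))
E
```

```text
-95.06163004535036 [[-0.08822725  0.99610037]
 [-0.99610037 -0.08822725]] [0.47480431 0.03902227] [[-0.0003 -0.0073]
 [ 0.0001 -0.004 ]
 [-0.0113  0.0115]
 [ 0.0002  0.0097]
 [ 0.0156 -0.0095]
 [-0.0043 -0.0004]]
knob [0.57875737 0.05334618 0.1033482 ] [-0.02343955  0.10228393]
s [[-0.172, 0.062], [-0.299, 0.035], [-0.284, -0.052], [-0.16, -0.025]] [-0.22906263  0.00500565] 12.21429879534506
c [[-0.167, 0.07], [-0.288, 0.044], [-0.27, -0.042], [-0.147, -0.019]] [-0.21799809  0.01326404] 11.275005310628726
```

Call:
apply_moves(
  rows=[
    [[0.6,0,0,-60,0,0,0],[0.6,0,0,-130,0,0,0],[0.6,503,-553,-130,0,0,-68],[0.6,503,-553,-130,0,0,-68],[0.6,503,-553,-130,0,0,-68],[0.6,503,-553,-130,0,0,-68],[0.6,503,-553,-130,0,0,-68],[0.6,503,-553,-130,0,0,-68],[0.6,503,-553,-130,0,0,-68],[0.6,503,-553,-130,0,0,-68],[0.6,503,-553,-130,0,0,-68],[0.6,503,-553,-130,0,0,-68],[0.6,503,-553,-130,0,0,-68],[0.6,503,-553,-130,0,0,-68],[0.6,503,-553,-130,0,0,-68],[0.6,503,-553,-130,0,0,-68],[0.6,503,-553,-130,0,0,-68],[0.6,503,-553,-130,0,0,-68],[0.6,503,-553,-130,0,0,-68],[0.6,503,-553,-130,0,0,-68]],
  ],
)

```text
time: 1.82
position: [0.4806, 0.1519, 0.3612]
eef_rot: [[0.087, 0.996, 0.0], [0.996, -0.087, -0.0], [-0.0, 0.0, -1.0]]
contact_force: [1.1, -0.6, -0.3]
grip_width: 0.602
finger_force: 0.0
```

Call:
apply_moves(
  rows=[
    [[0.6,0,0,0,0,0,0],[0.6,0,0,0,0,0,0],[0.6,0,0,0,0,0,0],[0.6,0,0,0,0,0,0]],
  ],
)

```text
time: 2.15
position: [0.4799, 0.1487, 0.3616]
eef_rot: [[0.089, 0.996, 0.0], [0.996, -0.089, -0.0], [-0.0, 0.0, -1.0]]
contact_force: [-0.3, -0.6, 0.8]
grip_width: 0.598
finger_force: 0.0
```

```bash
cat >> h.py <<'E'
def wrist(name):
    from rig import state,viewer
    s=state();f=viewer.grab_frame('wrist');T=np.eye(4);T[:3,:3]=s['eef_rot'];T[:3,3]=s['position']
    f['extrinsics']=np.linalg.inv(T@f['T_tool_cam']);np.savez(name+'.npz',**{k:f[k] for k in('image','intrinsics','distortion','extrinsics')})
    cv2.imwrite(f'pics/{name}.png',f['image'][:,:,::-1]);return f
E
python3 -c "
from h import *
wrist('w1')"
```

```text
(no output)
```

View pics/w1.png

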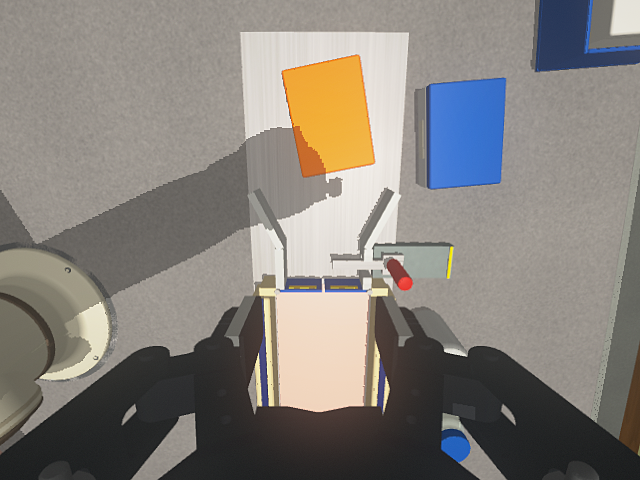

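```bash
python3 - <<'E'
from h import *
f=load('w1')
W=np.vstack([plane(f,[[241,32],[408,33]],.006),plane(f,[[453,243.5],[449.5,279.5]],.022)])[:,:2]
D=[[-.34,-.11],[-.34,.11],[-.055,.195],[-.005,.195]]
t,R,o,r=rigid2(D,W);print(np.degrees(t),o,r.tolist())
np.savez('dock.npz',t=t,R=R,o=o)
L=lambda uv,z:((plane(f,uv,z)[:,:2]-o)@R).round(3).tolist()
print('flap line',L([[278,291],[320,291.5],[362,292]],.055))
m=mask(f['image'],(0,180,80),(3,255,255))|mask(f['image'],(174,180,80),(180,255,255))
print('red',cv2.boundingRect(m),'top',L([[405,283]],.11),plane(f,[[405,283]],.11))
m=mask(f['image'],(6,150,60),(18,255,255));cs=max(cv2.findContours(m,0,1)[0],key=cv2.contourArea);r=cv2.minAreaRect(cs);b=cv2.boxPoints(r)
print(b.tolist(),L(b,.058),np.mean(L(b,.058),0))
print('canister edge',L([[412,305],[467,352],[440,315]],.11),'spare',L([[427,84],[429,188]],.052))
print('nose',L([[331,262]],.03))
E
```

```text
-95.39425916546776 [0.47581199 0.02991889] [[0.0021, -0.0015], [-0.0006, -0.0011], [-0.0011, 0.0048], [-0.0004, -0.0022]]
flap line [[0.003, -0.063], [0.004, -0.003], [0.004, 0.057]]
red (398, 277, 14, 13) top [[-0.032, 0.103]] [[0.58103956 0.05208837 0.11      ]]
[[280.69232177734375, 69.46153259277344], [358.576904296875, 53.88461685180664], [380.1922607421875, 161.96153259277344], [302.30767822265625, 177.5384521484375]] [[-0.283, -0.052], [-0.301, 0.04], [-0.177, 0.073], [-0.157, -0.027]] [-0.2295  0.0085]
canister edge [[-0.002, 0.114], [0.067, 0.194], [0.012, 0.151]] spare [[-0.27, 0.126], [-0.144, 0.14]]
nose [[-0.033, 0.013]]
```

Call:
apply_moves(
  rows=[
    [[0.6,-44,55,0,0,0,0],[0.6,-88,109,0,0,0,0],[0.6,-88,109,0,0,0,0],[0.6,-88,109,0,0,0,0],[0.6,-88,109,40,0,0,0],[0.6,-88,109,80,0,0,0],[0.6,-88,109,120,0,0,0],[0.6,-88,109,160,0,0,0],[0.6,-88,109,180,0,0,0],[0.6,-88,109,180,0,0,0],[0.6,-88,109,180,0,0,0]],
  ],
)

```text
time: 3.12
position: [0.5804, 0.0513, 0.1818]
eef_rot: [[0.089, 0.996, -0.001], [0.996, -0.089, -0.0], [-0.0, -0.001, -1.0]]
contact_force: [0.3, 0.5, 0.9]
grip_width: 0.601
finger_force: 0.0
```

```bash
python3 - <<'E'
from h import *
from rig import state
f=wrist('w2');s=state();print(s['position'])
im=f['image'];m=mask(im,(0,150,60),(4,255,255))|mask(im,(174,150,60),(180,255,255))
cs=max(cv2.findContours(m,0,1)[0],key=cv2.contourArea);print(cv2.boundingRect(cs))
x,y,w,h=cv2.boundingRect(cs)
for uv in ([x+w/2,y+h-w/2],): print(plane(f,[uv],.11))
E
```

```text
[0.58124335 0.05152403 0.18341367]
(305, 225, 28, 50)
[[0.58187337 0.0517642  0.11      ]]
```

View pics/w2.png

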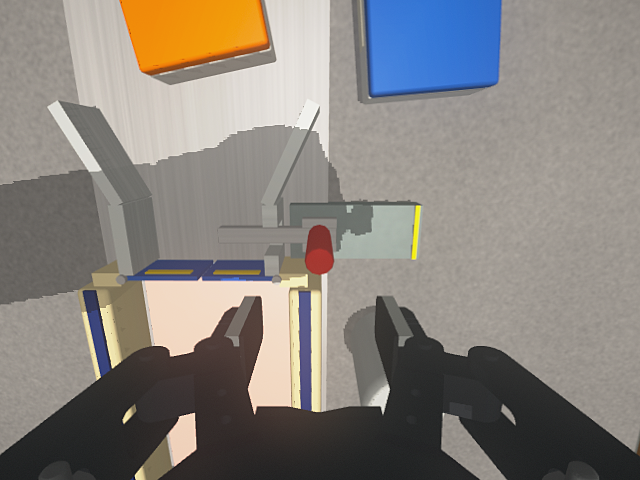

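Call:
apply_moves(
  force=30,
  rows=[
    [[0.6,0,0,40,0,0,0],[0.6,0,0,80,0,0,0],[0.6,0,0,112,0,0,0],[0.6,0,0,112,0,0,0],[0.1,0,0,112,0,0,0],[0.1,0,0,112,0,0,0],[0.1,0,0,112,0,0,0],[0.1,0,0,112,0,0,0],[0.1,0,0,112,0,0,0],[0.1,0,0,112,0,0,0]],
  ],
)

```text
time: 4.0
position: [0.583, 0.0523, 0.0734]
eef_rot: [[0.088, 0.996, 0.006], [0.996, -0.088, 0.0], [0.001, 0.006, -1.0]]
contact_force: [-0.8, -1.0, 8.1]
grip_width: 0.223
finger_force: 29.2
```

Call:
apply_moves(
  rows=[
    [[0.1,0,15,0,0,0,0],[0.1,0,30,0,0,0,0],[0.1,0,40,0,0,0,0],[0.1,0,46,0,0,0,0],[0.1,0,50,0,0,0,0],[0.1,0,50,0,0,0,0],[0.1,0,50,0,0,0,0]],
  ],
)

```text
time: 4.58
position: [0.6334, 0.0477, 0.0734]
eef_rot: [[0.088, 0.996, 0.006], [0.996, -0.088, 0.0], [0.001, 0.006, -1.0]]
contact_force: [2.1, -1.1, 7.2]
grip_width: 0.22
finger_force: 30.8
```

Call:
apply_moves(
  rows=[
    [[0.1,0,2,0,0,0,0],[0.1,0,4,0,0,0,0],[0.1,0,6,0,0,0,0],[0.1,0,6,0,0,0,0],[0.1,0,6,0,0,0,0]],
  ],
)

```text
time: 5.0
position: [0.6339, 0.0477, 0.0732]
eef_rot: [[0.088, 0.996, -0.004], [0.996, -0.088, 0.001], [0.0, -0.004, -1.0]]
contact_force: [-28.1, 0.2, 19.2]
grip_width: 0.223
finger_force: 32.5
```

Call:
apply_moves(
  rows=[
    [[0.1,0,-6,0,0,0,0],[0.1,0,-6,0,0,0,0],[0.6,0,-6,0,0,0,0],[0.6,0,-6,0,0,0,0],[0.6,0,-6,0,0,0,0],[0.6,0,-6,0,0,0,0],[0.6,0,-6,-40,0,0,0],[0.6,0,-6,-80,0,0,0],[0.6,0,-6,-120,0,0,0],[0.6,0,-6,-120,0,0,0],[0.6,0,-6,-120,0,0,0]],
  ],
)

```text
time: 5.92
position: [0.6323, 0.048, 0.1925]
eef_rot: [[0.088, 0.996, 0.005], [0.996, -0.088, 0.0], [0.001, 0.005, -1.0]]
contact_force: [0.3, 0.0, -1.1]
grip_width: 0.599
finger_force: 0.0
```

```bash
python3 - <<'E'
from h import *
from rig import state
f=wrist('w3');s=state();d=np.load('dock.npz');R,o=d['R'],d['o']
im=f['image'];m=mask(im,(0,150,60),(4,255,255))|mask(im,(174,150,60),(180,255,255))
cs=max(cv2.findContours(m,0,1)[0],key=cv2.contourArea);x,y,w,h=cv2.boundingRect(cs)
print(R.T@(plane(f,[[x+w/2,y+h-w/2]],.11)[0,:2]-o),s['position'],s['eef_rot'])
c=dict(np.load('scene0.npz'));P=plane(c,[[324,257]],.11)[0];print('can',(P[:2]-o)@R)
S=plane(c,[[385,162]],.12)[0];s2=dict(np.load('side0.npz'));S2=plane(s2,[[273,343]],.13)[0];print('spray',(S[:2]-o)@R,(S2[:2]-o)@R)
# waypoint: behind box at dock (-.335,.008)
p=np.array(s['position']);E=s['eef_rot']
for q in([-.33,.0],[-.35,.0],[-.28,0],[.09,0]):
    w=R@np.array(q)+o;print(q,w,E.T@(np.r_[w,.2]-p)*1000,E.T@(np.r_[w,.03]-p)*1000)
E
```

```text
[-0.03207262  0.15458235] [0.63147417 0.04786566 0.19014099] [[ 8.80865077e-02  9.96111267e-01  1.76392230e-03]
 [ 9.96112785e-01 -8.80868898e-02  1.39974651e-04]
 [ 2.94808756e-04  1.74473567e-03 -9.99998434e-01]]
can [0.08478817 0.16667041]
spray [-0.37913627 -0.02816678] [-0.41163597 -0.05829256]
[-0.33, 0.0] [0.50683481 0.35845745] [ 298.40831013 -151.49652896  -10.03537518] [ 298.35819264 -151.79313402  159.96435869]
[-0.35, 0.0] [0.50871499 0.37836888] [ 318.40795562 -151.37760497  -10.02927161] [ 318.35783813 -151.67421003  159.97046226]
[-0.28, 0] [0.50213439 0.30867888] [ 248.4091964  -151.79383894  -10.05063411] [ 248.35907891 -152.090444    159.94909976]
[0.09, 0] [ 0.46735122 -0.05968254] [-121.58424522 -153.99393279  -10.16355017] [-121.6343627  -154.29053785  159.83618369]
```

Call:
apply_moves(
  rows=[
    [[0.4,60,-35,-60,0,0,0],[0.4,120,-70,-110,0,0,0],[0.4,180,-105,-110,0,0,0],[0.4,268,-152,-110,0,0,0],[0.4,268,-152,-110,0,0,0],[0.4,268,-152,-110,0,0,0],[0.4,268,-152,-110,0,0,0],[0.4,268,-152,-110,0,0,0],[0.4,268,-152,-110,0,0,0],[0.4,268,-152,-110,0,0,0],[0.4,268,-152,-110,0,0,0],[0.4,268,-152,-110,0,0,0]],
  ],
)

```text
time: 6.97
position: [0.5034, 0.3272, 0.2981]
eef_rot: [[0.089, 0.996, -0.001], [0.996, -0.089, -0.001], [-0.001, -0.001, -1.0]]
contact_force: [0.2, -0.2, 0.1]
grip_width: 0.4
finger_force: 0.0
```

```bash
python3 -c "
from h import *
from rig import state
wrist('w4');print(state()['position'])"
```

```text
[0.50357415 0.32702082 0.29836365]
```

View pics/w4.png

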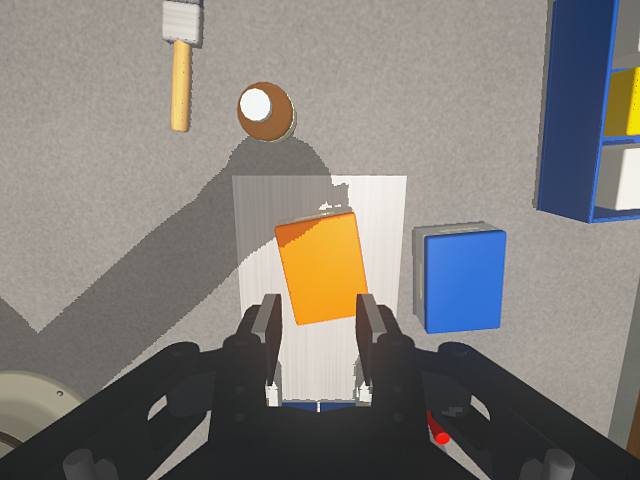

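```bash
python3 - <<'E'
from h import *
f=load('w4');d=np.load('dock.npz');R,o=d['R'],d['o']
L=lambda uv,z:((plane(f,uv,z)[:,:2]-o)@R).round(3).tolist()
print('cap',L([[255,105]],.13),L([[266,140],[297,115],[237,105]],.08),L([[233,177],[407,177]],.006))
m=mask(f['image'],(6,190,60),(18,255,255));m[:190]=0
cs=max(cv2.findContours(m,0,1)[0],key=cv2.contourArea);b=cv2.boxPoints(cv2.minAreaRect(cs));q=L(b,.058);print(b.tolist(),q,np.mean(q,0))
E
```

```text
cap [[-0.407, -0.054]] [[-0.38, -0.053], [-0.404, -0.022], [-0.413, -0.081]] [[-0.337, -0.108], [-0.338, 0.112]]
[[273.8741455078125, 225.46998596191406], [353.57391357421875, 211.72865295410156], [370.87762451171875, 312.090087890625], [291.1778564453125, 325.8314208984375]] [[-0.287, -0.051], [-0.303, 0.04], [-0.177, 0.066], [-0.158, -0.033]] [-0.23125  0.0055 ]
```

Call:
apply_moves(
  rows=[
    [[0.4,27,8,0,0,0,0.3],[0.4,27,8,0,0,0,0.3],[0.4,27,8,35,0,0,0.3],[0.4,27,8,70,0,0,0.3],[0.4,27,8,105,0,0,0.3],[0.4,27,8,140,0,0,0.3],[0.4,27,8,175,0,0,0.3],[0.4,27,8,205,0,0,0.3],[0.4,27,8,230,0,0,0.3],[0.4,27,8,250,0,0,0.3],[0.4,27,8,265,0,0,0.3],[0.4,27,8,274,0,0,0.3],[0.4,27,8,274,0,0,0.3],[0.4,27,8,274,0,0,0.3]],
  ],
)

```text
time: 8.18
position: [0.5138, 0.3537, 0.0255]
eef_rot: [[0.094, 0.996, -0.0], [0.996, -0.094, -0.0], [-0.0, -0.0, -1.0]]
contact_force: [-0.8, -0.1, 1.1]
grip_width: 0.395
finger_force: 0.0
```

Call:
apply_moves(
  rows=[
    [[0.4,-5,0,0,0,0,0],[0.4,-10,0,0,0,0,0],[0.4,-15,0,0,0,0,0],[0.4,-20,0,0,0,0,0],[0.4,-25,0,0,0,0,0],[0.4,-30,0,0,0,0,0],[0.4,-35,0,0,0,0,0],[0.4,-40,0,0,0,0,0],[0.4,-46,0,0,0,0,0],[0.4,-52,0,0,0,0,0],[0.4,-58,0,0,0,0,0],[0.4,-64,0,0,0,0,0],[0.4,-70,0,0,0,0,0],[0.4,-76,0,0,0,0,0],[0.4,-82,0,0,0,0,0],[0.4,-87,0,0,0,0,0],[0.4,-91,0,0,0,0,0],[0.4,-94,0,0,0,0,0],[0.4,-95,0,0,0,0,0],[0.4,-95,0,0,0,0,0]],
  ],
)

```text
time: 9.85
position: [0.5045, 0.2594, 0.0252]
eef_rot: [[0.094, 0.996, -0.0], [0.996, -0.094, -0.0], [-0.0, -0.0, -1.0]]
contact_force: [0.5, 0.3, -0.2]
grip_width: 0.398
finger_force: 0.0
```

```bash
cat > box.py <<'E'
from h import *
from rig import viewer
import sys
d=np.load('dock.npz');R,o=d['R'],d['o']
for n in('scene','side'):
    f=viewer.grab_frame(n);cv2.imwrite(f'pics/{n}{sys.argv[1]}.png',f['image'][:,:,::-1])
    m=mask(f['image'],(4,180,60),(14,255,255))
    cs=max(cv2.findContours(m,0,1)[0],key=cv2.contourArea);b=cv2.boxPoints(cv2.minAreaRect(cs)) if 0 else cv2.approxPolyDP(cs,3,True)[:,0]
    print(n,b.tolist(),((plane(f,b,.058)[:,:2]-o)@R).round(3).tolist())
E
python3 box.py 1
```

```text
scene [[366, 206], [345, 194], [319, 212], [338, 225]] [[-0.213, 0.045], [-0.209, -0.047], [-0.079, -0.035], [-0.079, 0.053]]
side [[310, 272], [307, 282], [319, 293], [308, 310], [317, 314], [340, 282]] [[-0.101, 0.036], [-0.14, 0.023], [-0.162, -0.024], [-0.228, -0.031], [-0.23, -0.057], [-0.1, -0.051]]
```

Call:
apply_moves(
  rows=[
    [[0.4,-4,0,0,0,0,0],[0.4,-8,0,0,0,0,0],[0.4,-12,0,0,0,0,0],[0.4,-16,0,0,0,0,0],[0.4,-20,0,0,0,0,0],[0.4,-24,0,0,0,0,0],[0.4,-28,0,0,0,0,0],[0.4,-32,0,0,0,0,0],[0.4,-36,0,0,0,0,0],[0.4,-40,0,0,0,0,0],[0.4,-44,0,0,0,0,0],[0.4,-48,0,0,0,0,0],[0.4,-52,0,0,0,0,0],[0.4,-56,0,0,0,0,0],[0.4,-60,0,0,0,0,0]],
  ],
)

```text
time: 11.2
position: [0.4989, 0.1997, 0.0253]
eef_rot: [[0.093, 0.996, -0.0], [0.996, -0.093, 0.0], [0.0, -0.0, -1.0]]
contact_force: [0.7, 1.5, -0.7]
grip_width: 0.4
finger_force: 0.7
```

```bash
python3 box.py 2
```

```text
scene [[353, 213], [332, 201], [305, 219], [324, 233]] [[-0.156, 0.042], [-0.149, -0.049], [-0.022, -0.038], [-0.022, 0.051]]
side [[321, 259], [322, 272], [331, 276], [321, 296], [329, 299], [351, 269]] [[-0.038, 0.038], [-0.086, 0.009], [-0.089, -0.019], [-0.17, -0.034], [-0.17, -0.057], [-0.039, -0.052]]
```

View pics/scene2.png

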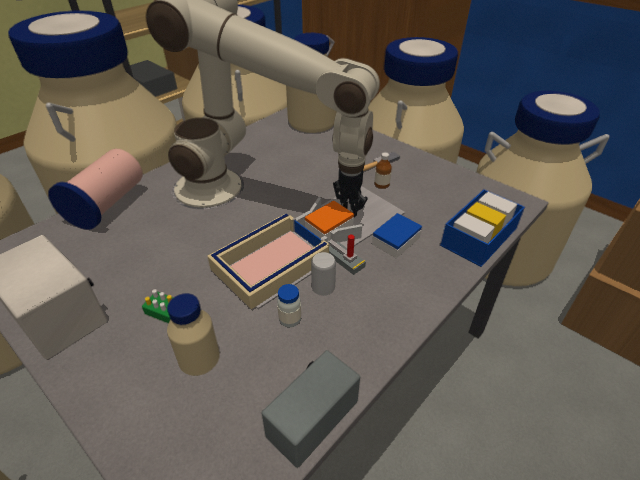

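Call:
apply_moves(
  rows=[
    [[0.4,-5,0,0,0,0,0],[0.4,-10,0,0,0,0,0],[0.4,-15,0,0,0,0,0],[0.4,-20,0,0,0,0,0],[0.4,-25,0,0,0,0,0],[0.4,-30,0,0,0,0,0],[0.4,-35,0,0,0,0,0],[0.4,-40,0,0,0,0,0],[0.4,-45,0,0,0,0,0],[0.4,-50,0,0,0,0,0],[0.4,-55,0,0,0,0,0],[0.4,-60,0,0,0,0,0]],
  ],
)

```text
time: 12.3
position: [0.4937, 0.1405, 0.0254]
eef_rot: [[0.093, 0.996, 0.001], [0.996, -0.093, 0.001], [0.002, 0.001, -1.0]]
contact_force: [1.7, 5.1, -0.3]
grip_width: 0.401
finger_force: 2.7
```

Call:
apply_moves(
  rows=[
    [[0.4,-5,0,0,0,0,0],[0.4,-10,0,0,0,0,0],[0.4,-15,0,0,0,0,0],[0.4,-20,0,0,0,0,0],[0.4,-25,0,0,0,0,0],[0.4,-30,0,0,0,0,0],[0.4,-35,0,0,0,0,0],[0.4,-40,0,0,0,0,0],[0.4,-45,0,0,0,0,0],[0.4,-50,0,0,0,0,0],[0.4,-55,0,0,0,0,0],[0.4,-60,0,0,0,0,0],[0.4,-65,0,0,0,0,0],[0.4,-70,0,0,0,0,0],[0.4,-75,0,0,0,0,0],[0.4,-80,0,0,0,0,0]],
  ],
)

```text
time: 13.63
position: [0.4858, 0.0602, 0.0253]
eef_rot: [[0.093, 0.996, -0.0], [0.996, -0.093, -0.0], [-0.0, -0.0, -1.0]]
contact_force: [1.3, 3.0, 1.7]
grip_width: 0.4
finger_force: 1.6
```

```bash
python3 box.py 3
```

```text
scene [[321, 233], [300, 219], [270, 239], [290, 254]] [[-0.015, 0.045], [-0.011, -0.049], [0.117, -0.038], [0.114, 0.053]]
side [[346, 235], [357, 246], [344, 265], [353, 267], [372, 243]] [[0.097, 0.03], [0.063, -0.021], [-0.032, -0.028], [-0.028, -0.053], [0.096, -0.052]]
```

Call:
apply_moves(
  rows=[
    [[0.4,-6,0,0,0,0,0],[0.4,-12,0,0,0,0,0],[0.4,-18,0,0,0,0,0],[0.4,-24,0,0,0,0,0],[0.4,-30,0,0,0,0,0],[0.4,-36,0,0,0,0,0],[0.4,-42,0,0,0,0,0],[0.4,-48,0,0,0,0,0],[0.4,-55,0,0,0,0,0],[0.4,-62,0,0,0,0,0],[0.4,-69,0,0,0,0,0],[0.4,-76,0,0,0,0,0],[0.4,-83,0,0,0,0,0],[0.4,-90,0,0,0,0,0],[0.4,-97,0,0,0,0,0],[0.4,-104,0,0,0,0,0],[0.4,-110,0,0,0,0,0],[0.4,-115,0,0,0,0,0],[0.4,-119,0,0,0,0,0],[0.4,-120,0,0,0,0,0]],
  ],
)

```text
time: 15.4
position: [0.4748, -0.0594, 0.0254]
eef_rot: [[0.094, 0.996, 0.0], [0.996, -0.094, -0.0], [-0.0, 0.0, -1.0]]
contact_force: [0.3, 2.0, 0.9]
grip_width: 0.398
finger_force: 0.8
```

```bash
python3 box.py 4
```

```text
scene [[291, 251], [272, 236], [238, 258], [257, 275]] [[0.103, 0.045], [0.104, -0.044], [0.235, -0.035], [0.234, 0.056]]
side [[366, 216], [376, 224], [363, 242], [371, 245], [388, 222]] [[0.218, 0.023], [0.191, -0.022], [0.088, -0.027], [0.086, -0.053], [0.218, -0.049]]
```

Call:
apply_moves(
  rows=[
    [[0.4,3,0,0,0,0,0],[0.4,3,0,-20,0,0,0],[0.4,3,0,-50,0,0,0],[0.4,3,0,-85,0,0,0],[0.4,3,0,-120,0,0,0],[0.4,3,0,-155,0,0,0],[0.4,3,0,-175,0,0,0],[0.6,25,30,-175,0,0,0],[0.6,50,60,-175,0,0,0],[0.6,75,90,-175,0,0,0],[0.6,100,122,-175,0,0,0],[0.6,121,148,-175,0,0,0],[0.6,121,148,-175,0,0,0],[0.6,121,148,-175,0,0,0]],
  ],
)

```text
time: 16.67
position: [0.634, 0.0494, 0.1983]
eef_rot: [[0.091, 0.996, -0.003], [0.996, -0.091, -0.0], [-0.001, -0.003, -1.0]]
contact_force: [-0.0, -1.1, -0.4]
grip_width: 0.6
finger_force: 0.0
```

```bash
python3 box.py 5; python3 - <<'E'
from h import *
from rig import state
f=wrist('w5');s=state();print(s['position'])
im=f['image'];m=mask(im,(0,150,60),(4,255,255))|mask(im,(174,150,60),(180,255,255))
cs=max(cv2.findContours(m,0,1)[0],key=cv2.contourArea);x,y,w,h=cv2.boundingRect(cs)
print(x,y,w,h,plane(f,[[x+w/2,y+h-w/2]],.11))
E
```

```text
scene [[272, 236], [237, 255], [256, 275], [291, 254]] [[0.104, -0.044], [0.23, -0.047], [0.236, 0.054], [0.111, 0.055]]
side [[360, 215], [343, 235], [371, 245], [388, 222]] [[0.215, 0.041], [0.093, 0.038], [0.086, -0.053], [0.218, -0.049]]
[0.63279178 0.04761261 0.20075379]
304 223 26 45 [[0.6329036  0.04710086 0.11      ]]
```

View pics/w5.png

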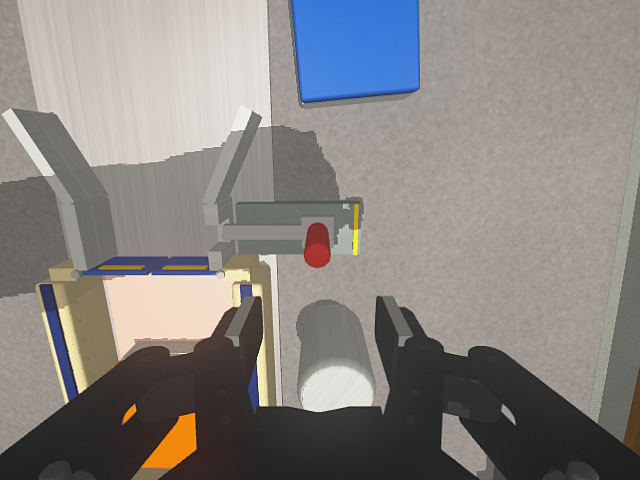

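Call:
apply_moves(
  force=30,
  rows=[
    [[0.6,0,0,40,0,0,0],[0.6,0,0,80,0,0,0],[0.6,0,0,110,0,0,0],[0.6,0,0,125,0,0,0],[0.6,0,0,125,0,0,0],[0.1,0,0,125,0,0,0],[0.1,0,0,125,0,0,0],[0.1,0,0,125,0,0,0],[0.1,0,0,125,0,0,0],[0.1,0,0,125,0,0,0],[0.1,0,0,125,0,0,0]],
  ],
)

```text
time: 17.73
position: [0.6336, 0.0477, 0.0781]
eef_rot: [[0.093, 0.996, 0.002], [0.996, -0.093, 0.0], [0.0, 0.002, -1.0]]
contact_force: [-5.9, -0.4, 6.3]
grip_width: 0.225
finger_force: 29.2
```

Call:
apply_moves(
  rows=[
    [[0.1,0,-12,0,0,0,0],[0.1,0,-25,0,0,0,0],[0.1,0,-37,0,0,0,0],[0.1,0,-46,0,0,0,0],[0.1,0,-52,0,0,0,0],[0.1,0,-52,0,0,0,0],[0.1,0,-52,0,0,0,0]],
  ],
)

```text
time: 18.32
position: [0.5822, 0.0524, 0.0781]
eef_rot: [[0.094, 0.996, 0.004], [0.996, -0.094, -0.0], [-0.0, 0.004, -1.0]]
contact_force: [-2.7, -2.5, 8.9]
grip_width: 0.222
finger_force: 30.5
```

Call:
apply_moves(
  rows=[
    [[0.1,0,-2,0,0,0,0],[0.1,0,-4,0,0,0,0],[0.1,0,-6,0,0,0,0],[0.1,0,-6,0,0,0,0],[0.1,0,-6,0,0,0,0]],
  ],
)

```text
time: 18.73
position: [0.5786, 0.0528, 0.0782]
eef_rot: [[0.094, 0.996, 0.008], [0.996, -0.094, -0.001], [0.0, 0.008, -1.0]]
contact_force: [9.6, -4.4, 3.2]
grip_width: 0.226
finger_force: 30.4
```

Call:
apply_moves(
  rows=[
    [[0.1,0,-2,0,0,0,0],[0.1,0,-3,0,0,0,0],[0.1,0,-3,0,0,0,0]],
  ],
)

```text
time: 18.98
position: [0.5783, 0.0528, 0.0782]
eef_rot: [[0.094, 0.995, 0.013], [0.996, -0.094, -0.001], [0.0, 0.013, -1.0]]
contact_force: [25.8, -6.2, -5.1]
grip_width: 0.223
finger_force: 30.7
```

Call:
apply_moves(
  rows=[
    [[0.1,0,3,0,0,0,0],[0.1,0,3,0,0,0,0],[0.5,0,3,0,0,0,0],[0.5,0,3,0,0,0,0],[0.5,0,3,0,0,0,0],[0.5,0,3,0,0,0,0],[0.5,0,3,-40,0,0,0],[0.5,0,3,-80,0,0,0],[0.5,0,3,-122,0,0,0],[0.5,0,3,-122,0,0,0],[0.5,0,3,-122,0,0,0]],
  ],
)

```text
time: 19.9
position: [0.5767, 0.0535, 0.2004]
eef_rot: [[0.093, 0.996, 0.005], [0.996, -0.093, 0.001], [0.001, 0.005, -1.0]]
contact_force: [0.8, -1.0, -1.7]
grip_width: 0.5
finger_force: 0.0
```

```bash
python3 - <<'E'
from h import *
f=wrist('w6');d=np.load('dock.npz');R,o=d['R'],d['o']
im=f['image'];m=mask(im,(0,150,60),(4,255,255))|mask(im,(174,150,60),(180,255,255))
cs=max(cv2.findContours(m,0,1)[0],key=cv2.contourArea);x,y,w,h=cv2.boundingRect(cs)
print(x,y,w,h,(plane(f,[[x+w/2,y+h-w/2]],.11)[:,:2]-o)@R)
E
```

```text
307 223 27 45 [[-0.03247723  0.10123197]]
```

View pics/w6.png

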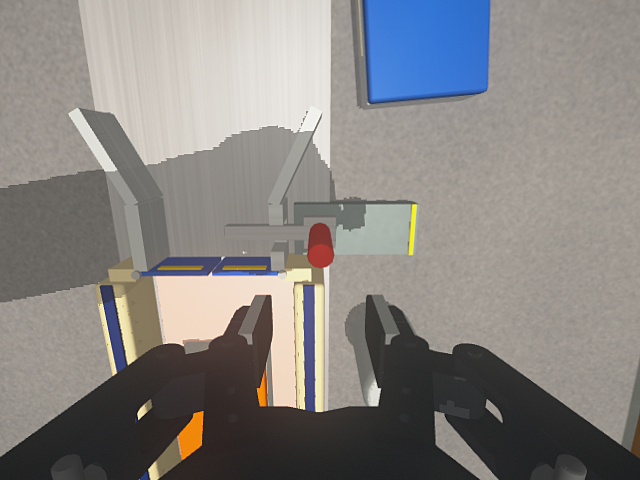

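```bash
python3 -c "
from rig import workorder
print(workorder.finish_job())"
```

```text
the job is handed in; nothing more can be done
None
```

The job is handed in: the orange-lidded box is in the cold bay with both flaps shut behind it. The bolt was pushed back home to its stop, and I saw nothing else on the table disturbed.

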